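Stand the knocked-over tissue box and basket back up

ROBOT

A 6-joint arm with a two-finger parallel gripper is mounted at the origin on a cart in front of the work surface, level with it; the furniture and walls round the work are solid. World frame = base frame: x ahead of the robot, y to its left, z up, the work surface at z = 0. Lengths are in m, angles in rad, forces in N, time in s.
With the tool pointing down it reaches from about 0.35 to 0.775 m from the base axis. Payload 7.3 kg.
Tool frame: the origin (TCP) lies on the centre line of the jaws, within the pads' length; the fingertips stand 17 mm ahead of it and the grasp point (between the pads) lies 2 mm behind it (robot.tcp_to_tips is the distance from the TCP to the fingertips, in m); z points along the fingers, y is the line along which they close (so a half turn about z gives the same grasp; the last joint's range is limited). The gripper opens to 92 mm and grips with 3 to 60 N. Pads are 19 mm wide; open, the fingers measure 130 mm over their backs; the gripper's body (75 mm by 190 mm) begins 47 mm behind the grasp point.
Start: joints at [1.183, 0.342, 1.524, -0, 1.275, -0.146], TCP at [0.126, 0.51, 0.244] pointing down, gripper open.
Joint ranges: [-2.53, 2.53], [-0.77, 2.02], [0.04, 2.7], [-1, 4.14], [0.28, 2.66], [-3.11, 3.11]. Speed limits (rad/s): [2.57, 2.57, 3.14, 3.14, 3.14, 3.14].

INTERFACE

Orientations are given as [roll, pitch, yaw] about the fixed x, y, z axes, in that order (R = Rz(yaw) Ry(pitch) Rx(roll)).
In Python, from cell import robot gives the robot as it stands. The module is installed in compiled form; this text tells all that it offers.
- The arm moves only by the tool carry_out, never from a script. Its argument "commands" is a list of rows, each a list of 3 entries, a list of its own where there are three numbers: the shift along the tool's x, y, z in m, then the turn about the tool's z in rad, then the opening, from 0 (shut) to 1 (fully open). In form: [[[dx, dy, dz], yaw, claw], ...]. A call has 1 to 20 rows; each row shifts and turns the commanded pose from where the row before left it, along the tool's axes as they then stand; what a row does not reach is not made up. A row lasts 1/8 s, in which the tool goes at most 62.5 mm and 10.7 degrees, less where a joint would pass 70% of its speed; a pose out of reach is approached as far as the arm can. A call is refused whole if a number of a shift passes 0.0625 or a number of a turn 0.188, either way. A call with a gripper value outside its range is refused whole. The fingers move at their own pace and stop on an object; "newtons" is the grip in N (left out, the last holds). Time passes only in rows, so rows that do not move let the fingers close. It gives the time, the measured TCP pose, the force, the opening and the grip force at its end, in the units of the state.
- robot.observe(): the state, without advancing time (a new reading comes with each control period).
- robot.read_camera(name): name is "scene" or "top" or "wrist"; returns a dict with "pixels" (400x640x3 uint8, red, green, blue), "fx", "fy", "cx", "cy" (pixels), "view" (4x4, takes a point from world to camera coordinates); the wrist camera has in their place "T_tool_cam" (4x4, takes a point from camera to tool coordinates, whose origin is the TCP and whose axes are the flange's). Camera axes: x right, y up, looking along -z (the intrinsics and any distortion apply to the point x, -y, -z); pixel columns grow to the right and rows downward; lengths in m; the calibration is good to about 2 mm. The wrist camera is an equidistant fisheye: a pixel r from the principal point sees the ray r / f radians off the axis. A picture is of the moment at which its call begins: read the wrist's pose just before it. There is no depth.
- robot.hand_in(): hands the job in; it is judged then, once.
Trained networks look in a picture, given as the dict that the camera call returned (one of the last four; its "shot" number tells which), for a name from the list of things; names that differ only in an ending like _2 or _b are one class to them, and where a whole thing is asked for, a point or a joint stands for the part that bears it (a point fixed in the world has none). Each returns a list of dicts, best first, with "p" (0 to 1); they miss things now and then, are a little off and sometimes report something else, mostly with a low value. They report only what shows in the picture. A call takes as long as a camera call. They do not tell look-alikes from the thing itself.
- robot.find_in(picture, name): "at" ([column, row] in pixels, amid what is visible of it).
- robot.tip_of(picture, name): "at" ([column, row] in pixels: a listed point, or the origin of a listed thing).
The state is a dict: "time": time; "qpos": joint angles; "qvel": joint speeds; "joint_efforts": joint torques, N m; "tool_pos": TCP position; "tool_rot": TCP orientation; "contact_force": force on the tool from outside, world axes, zero at the start; "torque": the same for the moment, N m; "opening": finger opening in m; "grip_force": force on a finger pad.
Only numpy, scipy, OpenCV 4.12 (cv2) and the standard library are available. Lean on these libraries where they do the work, as an engineer would, in place of code of your own. Each camera call takes 0.05 s, during which the arm holds its last target. There are 200 camera calls.

TASK

The tissue box and the teal basket have been knocked over onto their sides. Stand each of them back up on its base, top up, near where it lies, by pushing on it with the fingertips only, without gripping or lifting it, and do not disturb the glass jar, the food cup or the scrubbing brush. Finish with the hand clear of everything.

Things in the scene. Friction and masses are not known exactly. Their poses are not given: they have to be found in the camera images.
- tissue_box: Grey-green tissue box lying on one side, loose, about 0.18 kg. Card body 114 (x) x 114 (y) x 128 mm (z), closed and firm on all faces; the white tuft stands 86 mm out of the top and cannot be felt. Origin on the base (underside), mid in x; the body's y runs -62 to +52 mm. z points from base to top: level while lying, up when standing (then origin at z = 0). Lying: own x points up.
- box_top (a point): Centre of the tissue box's flat top face, 128 mm from the base. Pushed towards the base at the upper edge of this face, the box turns about the lower edge of its base (friction on the table about 1, so it hardly slides), balances after about 40 degrees and then falls upright by itself.
- teal_basket: Teal lattice fruit basket lined with tissue, lying on one side, loose, about 0.12 kg. Base 107 mm square, rim 117 mm square, 66 mm from base to rim; the tissue fills the mouth firm and level with the rim, its tips stand 20 mm out and cannot be felt. Origin: centre of the base. z points from base to mouth: about level while lying, up when standing (origin then at z = 0). Lying: own x points up.
- basket_top (a point): Centre of the basket's mouth, level with the rim. Lying, the mouth looks 5 degrees upward and the rim's upper edge is 117 mm above the table. Pushed towards the base at that edge, the basket turns about the lower edge of its base (friction about 0.6), balances after about 30 degrees and then falls upright by itself.
- glass_jar: Small open clear glass jar, 62 mm across, 60 mm high, standing loose between the two; origin at the centre of its underside. Bystander.
- food_cup: Small clear cup with yellow mash, 42 mm across, 38 mm high, standing loose between the two; origin at the centre of its underside. Bystander.
- scrub_brush: Purple scrubbing brush with a loop handle, 30 x 86 x 55 mm high, standing loose on its bristles at the right; origin at the centre of its underside, long axis y. Bystander.
Not all that is in view belongs to the job. Several things look just like the tissue_box: the one meant starts farthest to the robot's right.

How it is judged:
At the end, for the whole second after the job is handed in: The tissue box and the teal basket both stand upright (within 0.1 rad) on their bases on the table, at rest, each base centre within 0.18 m of where it was at the start; the glass jar, the food cup and the scrubbing brush are within 20 mm of where they stood (angle between each of tissue_box, teal_basket's own z axis and vertical below 0.1 rad and height (world z) of each of tissue_box, teal_basket below 0.01 m and distance of each of tissue_box, teal_basket from where it was at the start of the episode below 0.18 m and linear speed of each of tissue_box, teal_basket below 0.02 m/s and distance of each of glass_jar, food_cup, scrub_brush from where it was at the start of the episode below 0.02 m); the robot touches nothing.
It fails at once if the tissue box is lifted off the table (height (world z) of tissue_box above 0.07 m or (angle between tissue_box's own z axis and vertical below 0.5 rad and height (world z) of tissue_box above 0.04 m)).
It fails at once if the teal basket is lifted off the table (height (world z) of teal_basket above 0.07 m or (angle between teal_basket's own z axis and vertical below 0.5 rad and height (world z) of teal_basket above 0.04 m)).
It fails at once if the glass jar is pushed more than 20 mm or knocked over (distance of glass_jar from where it was at the start of the episode above 0.02 m or angle between glass_jar's own z axis and vertical above 0.35 rad).
It fails at once if the food cup is pushed more than 20 mm or knocked over (distance of food_cup from where it was at the start of the episode above 0.02 m or angle between food_cup's own z axis and vertical above 0.35 rad).
It fails at once if the scrubbing brush is pushed more than 20 mm or knocked over (distance of scrub_brush from where it was at the start of the episode above 0.02 m or angle between scrub_brush's own z axis and vertical above 0.35 rad).
It also fails if it takes over 45 s, if anything falls off the work surface, if the arm or the gripper's body presses on something with over 40 N, if the wrist force passes 120 N, or if a joint passes its speed limit or range.

## Working session

There is one attempt and no reset: what is moved stays moved. The work goes in short steps, Python scripts to look and compute and a tool call to move; the robot and the scene stay as the last step left them, time stands still between calls to the robot, and variables do not carry over. Pictures are saved under pics/ and viewed, at most 10 in all, crops included, and the job is handed in when it is done.

Besides the shell and the picture viewer there is one more tool, called after ">>>" in YAML: its name, and indented under it one key for each argument. carry_out: Moves the arm, as the interface text tells. Its arguments: {"type":"object","properties":{"commands":{"type":"array"},"newtons":{"type":"number"}},"required":["commands"]}

```bash
mkdir -p pics
cat > h.py <<'E'
import numpy as np, cv2
from cell import robot
def ray(c,px):
    V=np.array(c["view"]);R=V[:3,:3];t=V[:3,3]
    d=np.array([(px[0]-c["cx"])/c["fx"],-(px[1]-c["cy"])/c["fy"],-1])
    return -R.T@t,R.T@d
def atz(c,px,z):
    o,d=ray(c,px);return (o+d*(z-o[2])/d[2]).round(3)
def proj(c,p):
    V=np.array(c["view"]);q=V[:3,:3]@np.array(p)+V[:3,3]
    return [c["cx"]+c["fx"]*q[0]/-q[2],c["cy"]-c["fy"]*q[1]/-q[2]]
def save(c,n): cv2.imwrite("pics/"+n,cv2.cvtColor(c["pixels"],cv2.COLOR_RGB2BGR))
E
python3 - <<'E'
from h import *
s=robot.observe();print(s["tool_pos"],s["tool_rot"])
for n in("scene","top"):
    c=robot.read_camera(n);save(c,n+"1.png");print(n,ray(c,[320,200]), [k for k in c])
    for o,z in(("tissue_box",.06),("teal_basket",.06),("glass_jar",.03),("food_cup",.02),("scrub_brush",.03)):
        for d in robot.find_in(c,o)[:4]:print(o,"find",np.round(d["at"]),round(d["p"],2),atz(c,d["at"],z))
    for o,z in(("tissue_box",.057),("box_top",.057),("teal_basket",.055),("basket_top",.058),("glass_jar",0),("food_cup",0),("scrub_brush",0)):
        for d in robot.tip_of(c,o)[:4]:print(o,"tip",np.round(d["at"]),round(d["p"],2),atz(c,d["at"],z))
E
```

```text
[0.12553509 0.50938084 0.24306199] [-3.14009724e+00 -2.14806595e-04  2.89981438e+00]
scene (array([-1.0283751 ,  0.96702406,  0.9846168 ]), array([ 0.78167307, -0.42230873, -0.45904543])) ['pixels', 'fx', 'fy', 'cx', 'cy', 'view', 'shot']
tissue_box find [202. 229.] 0.65 [0.562 0.598 0.06 ]
tissue_box find [295. 228.] 0.56 [0.401 0.299 0.06 ]
teal_basket find [386. 180.] 0.92 [ 0.569 -0.225  0.06 ]
glass_jar find [320. 199.] 0.62 [0.606 0.082 0.03 ]
food_cup find [290. 229.] 0.65 [0.464 0.29  0.02 ]
food_cup find [331. 213.] 0.51 [0.491 0.097 0.02 ]
scrub_brush find [413. 174.] 0.45 [ 0.606 -0.405  0.03 ]
tissue_box tip [270. 221.] 0.82 [0.496 0.357 0.057]
tissue_box tip [188. 223.] 0.77 [0.637 0.628 0.057]
box_top tip [301. 224.] 0.91 [0.42  0.267 0.057]
box_top tip [211. 233.] 0.87 [0.523 0.576 0.057]
teal_basket tip [380. 184.] 0.86 [ 0.559 -0.183  0.055]
basket_top tip [393. 178.] 0.75 [ 0.573 -0.263  0.058]
glass_jar tip [319. 208.] 0.69 [0.589 0.1   0.   ]
glass_jar tip [271. 224.] 0.3 [0.57  0.324 0.   ]
food_cup tip [333. 217.] 0.4 [0.493 0.086 0.   ]
food_cup tip [271. 219.]
[... 378 characters left out ...]
.281 0.06 ]
teal_basket find [415. 174.] 0.93 [ 0.561 -0.218  0.06 ]
glass_jar find [327. 183.] 0.81 [0.585 0.086 0.03 ]
food_cup find [330. 208.] 0.69 [0.499 0.089 0.02 ]
scrub_brush find [463. 144.] 0.65 [ 0.653 -0.422  0.03 ]
scrub_brush find [276. 223.] 0.42 [0.471 0.282 0.03 ]
tissue_box tip [165. 196.] 0.76 [0.621 0.639 0.057]
box_top tip [188. 222.] 0.94 [0.515 0.568 0.057]
box_top tip [288. 228.] 0.75 [0.442 0.244 0.057]
teal_basket tip [406. 175.] 0.76 [ 0.561 -0.186  0.055]
basket_top tip [423. 173.] 0.78 [ 0.559 -0.245  0.058]
glass_jar tip [328. 184.] 0.54 [0.591 0.079 0.   ]
food_cup tip [328. 211.] 0.68 [0.492 0.096 0.   ]
scrub_brush tip [464. 148.] 0.49 [ 0.649 -0.434  0.   ]
```

Run:
```python
import cv2
a=cv2.imread("pics/top1.png");cv2.imwrite("pics/top1c.png",cv2.resize(a[100:290,120:500],(800,400),interpolation=cv2.INTER_CUBIC))
a=cv2.imread("pics/scene1.png");cv2.imwrite("pics/scene1c.png",cv2.resize(a[120:290,160:440],None,fx=2.8,fy=2.8,interpolation=cv2.INTER_CUBIC))
```

```text
(no output)
```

View pics/top1c.png

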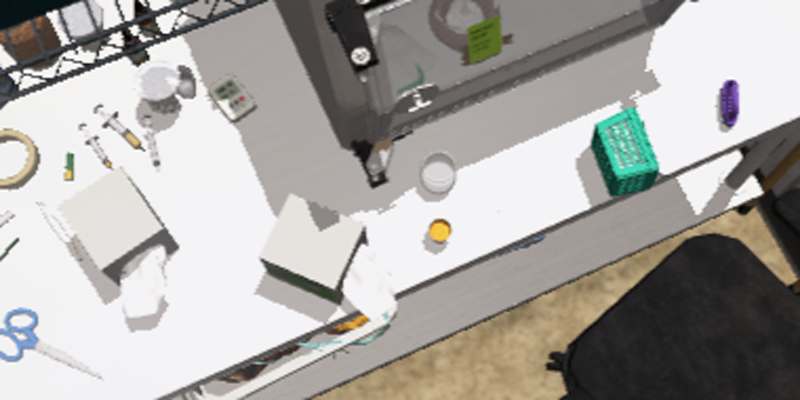

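View pics/scene1c.png

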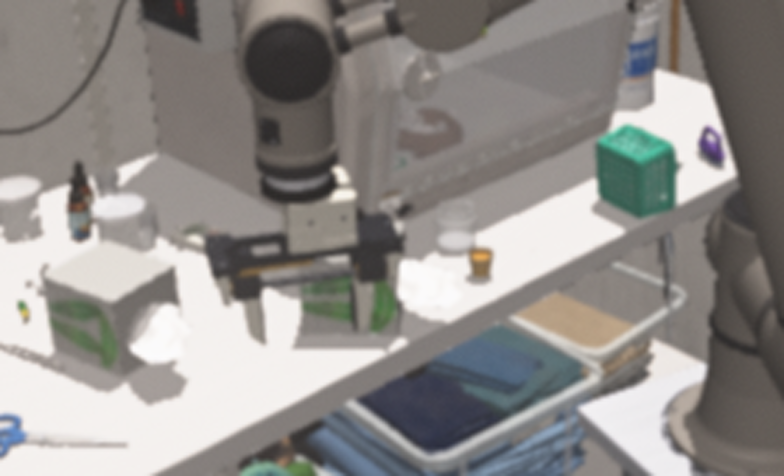

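Two look-alike tissue boxes are in the top picture, at pixels (175,205) and (268,216). The second lies farther right (y≈0.28 against 0.60), so it is the one meant, with its tuft to the lower right at (296,235). The basket is at (415,174) with its mouth to the right. The jar is at (328,183), the cup at (329,210) and the brush at (466,149). I'll measure the corners and confirm with an overlay.

Run:
```python
from h import *
c=robot.read_camera("top")
f=lambda u,v:[u*.475+120,v*.475+100]
P=[atz(c,f(*p),.114) for p in((297,195),(365,240),(340,298),(262,255))];print("box",*P)
b0=(P[0]+P[3])/2;t0=(P[1]+P[2])/2;print(b0,t0,np.linalg.norm(b0-t0),np.linalg.norm(P[1]-P[2]),np.linalg.norm(P[0]-P[3]))
e1=(P[1]-P[0])+(P[2]-P[3]);print("yaw base->top",np.degrees(np.arctan2(e1[1],e1[0])))
e2=(P[1]-P[2])+(P[0]-P[3]);print("edge dir",np.degrees(np.arctan2(e2[1],e2[0])))
Q=[atz(c,f(*p),.115) for p in((594,125),(637,107),(657,157),(612,194))];print("basket",*Q)
print(np.array(Q[0])-Q[1])
im=cv2.cvtColor(c["pixels"],cv2.COLOR_RGB2BGR)
a=cv2.resize(im[175:255,235:345],None,fx=5,fy=5,interpolation=cv2.INTER_CUBIC)
b=cv2.resize(im[130:210,380:440],None,fx=5,fy=5,interpolation=cv2.INTER_CUBIC)
cv2.imwrite("pics/c2.png",np.hstack([a[:, :495],b]))
```

```text
box [0.559 0.311 0.114] [0.469 0.218 0.114] [0.385 0.268 0.114] [0.471 0.376 0.114]
[0.515  0.3435 0.114 ] [0.427 0.243 0.114] 0.13358237159146416 0.09775479527879948 0.10940292500660123
yaw base->top -131.20609973512697
edge dir -33.76687147396233
basket [ 0.598 -0.171  0.115] [ 0.618 -0.245  0.115] [ 0.529 -0.257  0.115] [ 0.48  -0.173  0.115]
[-0.02   0.074  0.   ]
```

View pics/c2.png

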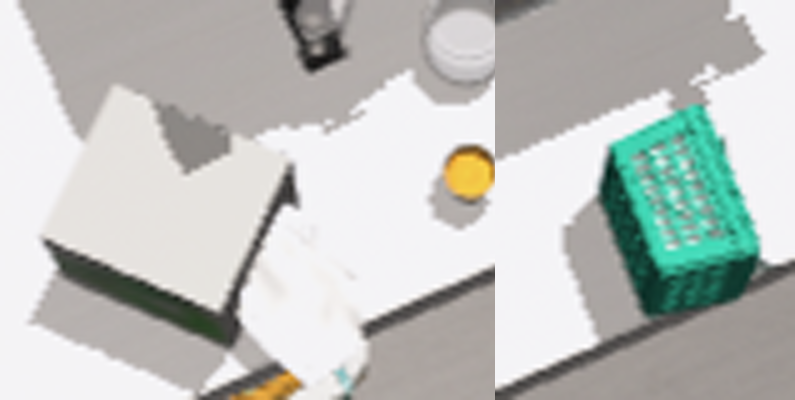

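Run:
```python
from h import *
c=robot.read_camera("top")
A=lambda u,v:[u/5+235,v/5+175]
B=lambda u,v:[(u-495)/5+380,v/5+130]
n=np.linalg.norm
def rep(b,t):
    bm=(b[0]+b[1])/2;tm=(t[0]+t[1])/2
    e=(b[0]-b[1])+(t[0]-t[1]);nrm=np.array([e[1],-e[0]]);nrm=nrm[:2]/n(nrm[:2]); 
    if nrm@(tm-bm)[:2]<0:nrm=-nrm
    d=(tm-bm)[:2]
    print("base mid",bm,"top mid",tm,"edges",n(b[0]-b[1]),n(t[0]-t[1]),"len",n(d),"dir",np.degrees(np.arctan2(d[1],d[0])),"normal dir",np.degrees(np.arctan2(nrm[1],nrm[0])))
z=.114;print([atz(c,A(*p),z) for p in((115,85),(42,238),(292,162),(222,312))])
rep([atz(c,A(*p),z) for p in((115,85),(42,238))],[atz(c,A(*p),z) for p in((292,162),(222,312))])
rep([atz(c,B(*p),.107) for p in((610,148),(665,278))],[atz(c,B(*p),.117) for p in((700,105),(758,240))])
print("table edge",atz(c,A(200,400),0),atz(c,A(495,270),0))
for o,zz in(("glass_jar",.03),("food_cup",.02),("scrub_brush",.03)):
    print(o,[atz(c,d["at"],zz) for d in robot.find_in(c,o)[:2]])
```

```text
[array([0.562, 0.321, 0.114]), array([0.467, 0.38 , 0.114]), array([0.491, 0.214, 0.114]), array([0.4  , 0.273, 0.114])]
base mid [0.5145 0.3505 0.114 ] top mid [0.4455 0.2435 0.114 ] edges 0.11183022847155417 0.10845275469069468 len 0.12731849826321395 dir -122.81634341401264 normal dir -122.39139320663378
base mid [ 0.5515 -0.183   0.107 ] top mid [ 0.5665 -0.247   0.117 ] edges 0.09831073186585479 0.1022594738887307 len 0.06573431371817919 dir -76.80938928779315 normal dir -80.81945804237385
table edge [0.37  0.301 0.   ] [0.427 0.088 0.   ]
glass_jar [array([0.595, 0.079, 0.03 ])]
food_cup []
scrub_brush [array([ 0.645, -0.43 ,  0.03 ]), array([0.591, 0.078, 0.03 ])]
```

>>> carry_out:
  commands:
    - [[-0.045,-0.028,0],0,0.4]
    - [[-0.045,-0.028,0],0,0.4]
    - [[-0.045,-0.028,0],0,0.4]
    - [[-0.045,-0.028,0],0,0.4]
    - [[-0.045,-0.028,0],0,0.4]
    - [[-0.045,-0.028,0],0,0.4]
    - [[-0.045,-0.028,0],0,0.4]
    - [[-0.045,-0.028,0],0,0.4]
    - [[0,0,0],0.1725,0.4]
    - [[0,0,0],0.1725,0.4]
    - [[0,0,0],0.1725,0.4]
    - [[0,0,0],0.1725,0.4]
    - [[0,0,0],0.1725,0.4]
    - [[0,0,0],0.1725,0.4]
    - [[0,0,0],0.1725,0.4]
    - [[0,0,0],0.1725,0.4]
    - [[0,0,0],0.1725,0.4]
    - [[0,0,0],0.1725,0.4]
    - [[0,0,0],0.1725,0.4]
    - [[0,0,0],0,0.4]

```text
time: 4.05
tool_pos: [0.4216, 0.2061, 0.2438]
tool_rot: [3.142, -0.0, 1.004]
contact_force: [-0.9, -0.4, -0.3]
opening: 0.0368
grip_force: 0.0
```

>>> carry_out:
  commands:
    - [[0,0,0.044],0,0.4]
    - [[0,0,0.044],0,0.4]
    - [[0,0,0.044],0,0.4]
    - [[0.012,0,0],0,0.4]
    - [[0.012,0,0],0,0.4]
    - [[0.006,0,0],0,0.4]
    - [[0.004,0,0],0,0.4]
    - [[0.002,0,0],0,0.4]

```text
time: 5.05
tool_pos: [0.4413, 0.2367, 0.1123]
tool_rot: [3.141, -0.001, 1.003]
contact_force: [0.8, -0.4, 0.1]
opening: 0.0366
grip_force: 0.0
```

>>> carry_out:
  commands:
    - [[0.002,0,0],0,0.4]
    - [[0.002,0,0],0,0.4]

```text
time: 5.3
tool_pos: [0.4419, 0.2382, 0.112]
tool_rot: [-3.141, 0.004, 1.003]
contact_force: [-7.3, -9.5, 9.3]
opening: 0.0367
grip_force: 5.4
```

>>> carry_out:
  commands:
    - [[0.0045,0,-0.0053],0,0.4]
    - [[0.0046,0,-0.0053],0,0.4]
    - [[0.0048,0,-0.005],0,0.4]
    - [[0.0049,0,-0.0049],0,0.4]

```text
time: 5.8
tool_pos: [0.4529, 0.2553, 0.1327]
tool_rot: [-3.141, 0.001, 1.002]
contact_force: [-2.3, -4.7, 4.4]
opening: 0.0368
grip_force: 2.5
```

Tipping along the arc as planned.

>>> carry_out:
  commands:
    - [[0.0052,0,-0.0046],0,0.4]
    - [[0.0052,0,-0.0045],0,0.4]
    - [[0.0056,0,-0.0042],0,0.4]
    - [[0.0057,0,-0.0039],0,0.4]
    - [[0.0059,0,-0.0037],0,0.4]
    - [[0.006,0,-0.0035],0,0.4]

```text
time: 6.55
tool_pos: [0.4717, 0.2845, 0.1573]
tool_rot: [3.141, -0.001, 1.002]
contact_force: [-2.3, -1.8, 4.3]
opening: 0.0366
grip_force: 2.1
```

Run:
```python
from h import *
c=robot.read_camera("scene");im=cv2.cvtColor(c["pixels"],cv2.COLOR_RGB2BGR)
cv2.imwrite("pics/mid.png",cv2.resize(im[130:280,210:360],None,fx=4,fy=4,interpolation=cv2.INTER_CUBIC)[:600])
print(robot.observe()["contact_force"])
```

```text
[-1.32560191 -0.97578627  4.95207181]
```

View pics/mid.png

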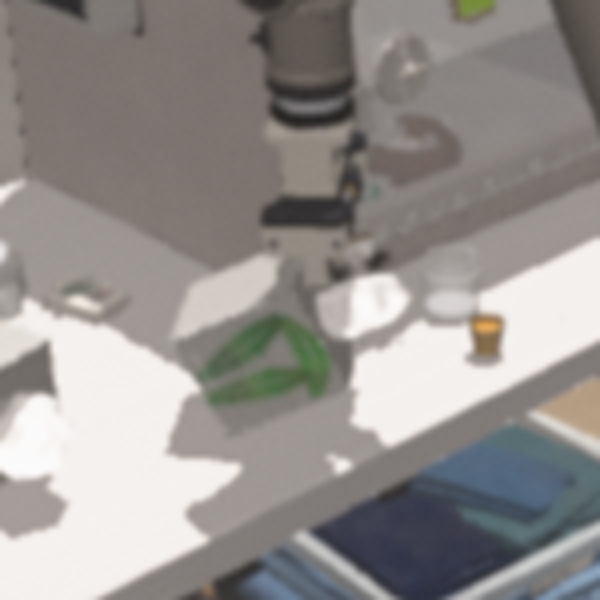

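The box is tilted about 25° on its lower base edge, centred at (260,350) in the crop, with jar (450,290) and cup (487,335) untouched. I'll carry on along the arc.

>>> carry_out:
  commands:
    - [[0.0062,0,-0.0031],0,0.4]
    - [[0.0063,0,-0.0029],0,0.4]
    - [[0.0064,0,-0.0026],0,0.4]
    - [[0.0065,0,-0.0024],0,0.4]
    - [[0.0067,0,-0.002],0,0.4]
    - [[0.0067,0,-0.0018],0,0.4]
    - [[0.0068,0,-0.0014],0,0.4]
    - [[0.0068,0,-0.0012],0,0.4]
    - [[0.0069,0,-0.0008],0,0.4]
    - [[0.0069,0,-0.0006],0,0.4]

```text
time: 7.85
tool_pos: [0.5073, 0.3402, 0.1755]
tool_rot: [3.142, -0.0, 1.002]
contact_force: [-1.2, 0.4, 3.8]
opening: 0.0369
grip_force: 1.5
```

>>> carry_out:
  commands:
    - [[0.007,0,0],0,0.4]
    - [[0.007,0,0],0,0.4]
    - [[0.007,0,0.001],0,0.4]
    - [[0,0,0],0,0.4]

```text
time: 8.35
tool_pos: [0.519, 0.3585, 0.1749]
tool_rot: [3.141, -0.002, 1.003]
contact_force: [-0.6, 2.0, 7.9]
opening: 0.0365
grip_force: 2.8
```

Run:
```python
from h import *
c=robot.read_camera("scene");im=cv2.cvtColor(c["pixels"],cv2.COLOR_RGB2BGR)
cv2.imwrite("pics/mid2.png",cv2.resize(im[130:280,210:360],None,fx=4,fy=4,interpolation=cv2.INTER_CUBIC)[:600])
```

```text
(no output)
```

View pics/mid2.png

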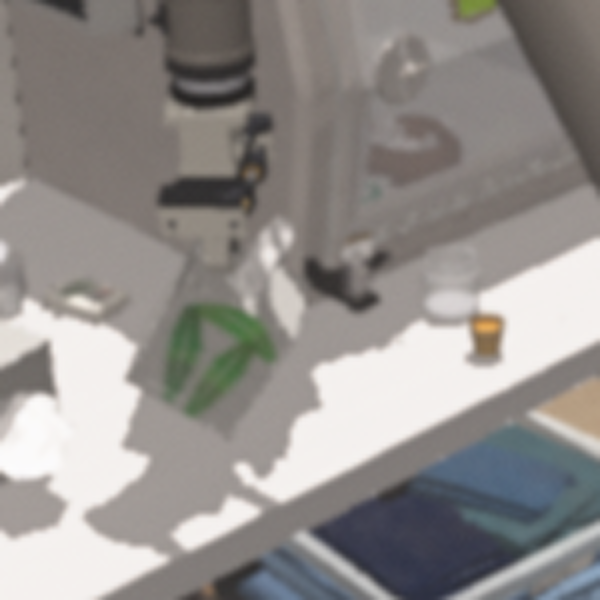

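The box stands on its base edge, roughly 35° short of upright, with the fingertip at its upper edge (215,265). The tip is bearing down a little, so I'll push on while rising slightly.

>>> carry_out:
  commands:
    - [[0.006,0,-0.002],0,0.4]
    - [[0.007,0,-0.001],0,0.4]
    - [[0.008,0,0],0,0.4]
    - [[0.008,0,0],0,0.4]
    - [[0,0,0],0,0.4]

```text
time: 9.02
tool_pos: [0.5341, 0.3823, 0.177]
tool_rot: [-3.141, 0.0, 1.003]
contact_force: [1.5, -0.4, 0.4]
opening: 0.0364
grip_force: 0.0
```

>>> carry_out:
  commands:
    - [[0,0,-0.04],0,0.4]
    - [[0,0,-0.04],0,0.4]
    - [[0,0,0],0,0.4]

```text
time: 9.4
tool_pos: [0.5351, 0.3825, 0.2615]
tool_rot: [3.138, -0.007, 1.002]
contact_force: [0.3, -0.6, -0.6]
opening: 0.0369
grip_force: 0.0
```

Run:
```python
from h import *
c=robot.read_camera("scene");im=cv2.cvtColor(c["pixels"],cv2.COLOR_RGB2BGR)
cv2.imwrite("pics/mid3.png",cv2.resize(im[130:280,210:360],None,fx=4,fy=4,interpolation=cv2.INTER_CUBIC)[:600])
```

```text
(no output)
```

View pics/mid3.png

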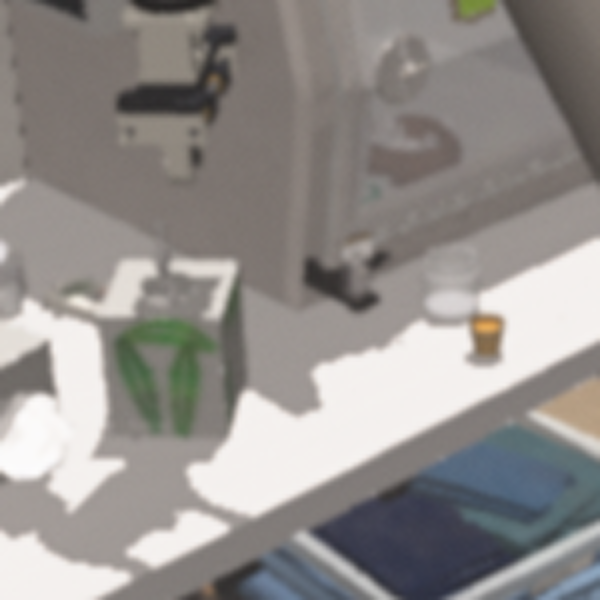

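The tissue box now stands upright at (175,350) in the crop, with the jar and cup untouched. On to the basket: its mouth centre is about (0.566, -0.247) and I'll push along 100°.

>>> carry_out:
  commands:
    - [[-0.052,0.018,0],0,0.4]
    - [[-0.052,0.018,0],0,0.4]
    - [[-0.052,0.018,0],0,0.4]
    - [[-0.052,0.018,0],0,0.4]
    - [[-0.052,0.018,0],0,0.4]
    - [[-0.052,0.018,0],0,0.4]
    - [[-0.052,0.018,0],0,0.4]
    - [[-0.052,0.018,0],0,0.4]
    - [[-0.052,0.018,0],0,0.4]
    - [[0,0,0],-0.1484,0.4]
    - [[0,0,0],-0.1484,0.4]
    - [[0,0,0],-0.1484,0.4]
    - [[0,0,0],-0.1484,0.4]
    - [[0,0,0],-0.1484,0.4]
    - [[-0.044,0.024,0],0,0.4]
    - [[-0.044,0.024,0],0,0.4]
    - [[-0.044,0.024,0],0,0.4]
    - [[-0.044,0.024,0],0,0.4]
    - [[-0.044,0.024,0],0,0.4]
    - [[0,0,0],0,0.4]

```text
time: 11.95
tool_pos: [0.5748, -0.2979, 0.2536]
tool_rot: [-3.138, -0.003, 1.742]
contact_force: [0.2, 0.2, -1.1]
opening: 0.0367
grip_force: 0.0
```

>>> carry_out:
  commands:
    - [[0,0,0.046],0,0.4]
    - [[0,0,0.046],0,0.4]
    - [[0,0,0.046],0,0.4]
    - [[0.014,0,0],0,0.4]
    - [[0.012,0,0],0,0.4]
    - [[0.008,0,0],0,0.4]
    - [[0.004,0,0],0,0.4]
    - [[0.001,0,0],0,0.4]

```text
time: 12.95
tool_pos: [0.5684, -0.2573, 0.1205]
tool_rot: [3.14, 0.001, 1.745]
contact_force: [0.4, -1.5, 0.6]
opening: 0.0367
grip_force: 0.3
```

>>> carry_out:
  commands:
    - [[0.0045,0,-0.0023],0,0.4]
    - [[0.0046,0,-0.0022],0,0.4]
    - [[0.0048,0,-0.002],0,0.4]
    - [[0.0048,0,-0.0018],0,0.4]
    - [[0.0049,0,-0.0015],0,0.4]
    - [[0.0049,0,-0.0014],0,0.4]

```text
time: 13.7
tool_pos: [0.5629, -0.2288, 0.1306]
tool_rot: [-3.142, -0.0, 1.744]
contact_force: [0.0, 0.4, 0.9]
opening: 0.0368
grip_force: 0.0
```

Run:
```python
from h import *
c=robot.read_camera("scene");im=cv2.cvtColor(c["pixels"],cv2.COLOR_RGB2BGR)
cv2.imwrite("pics/b1.png",cv2.resize(im[110:230,310:440],None,fx=4,fy=4,interpolation=cv2.INTER_CUBIC))
print(robot.observe()["contact_force"])
```

```text
[ 0.37504755  0.45196238 -0.08477855]
```

View pics/b1.png

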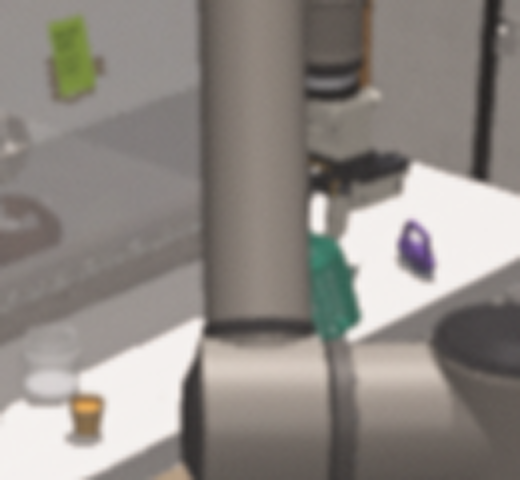

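The arm partly hides the basket, but its visible edge at (335,290) is tilted ahead of the fingertips. The brush at (415,250), jar and cup are untouched, so I'll continue.

>>> carry_out:
  commands:
    - [[0.005,0,-0.0012],0,0.4]
    - [[0.0051,0,-0.001],0,0.4]
    - [[0.0051,0,-0.0007],0,0.4]
    - [[0.0051,0,-0.0005],0,0.4]
    - [[0.0052,0,-0.0003],0,0.4]
    - [[0.0052,0,-0.0002],0,0.4]
    - [[0.0052,0,0],0,0.4]
    - [[0.0052,0,0],0,0.4]
    - [[0.0052,0,0],0,0.4]

```text
time: 14.88
tool_pos: [0.5549, -0.1833, 0.1345]
tool_rot: [3.142, -0.0, 1.744]
contact_force: [-0.3, 0.1, -0.0]
opening: 0.0367
grip_force: 0.0
```

>>> carry_out:
  commands:
    - [[0.005,0,0],0,0.4]
    - [[0.005,0,0],0,0.4]
    - [[0.005,0,0],0,0.4]
    - [[0,0,0],0,0.4]
    - [[0,0,-0.04],0,0.4]
    - [[0,0,-0.05],0,0.4]
    - [[0,0,-0.05],0,0.4]
    - [[-0.06,0,0],0,0.4]
    - [[-0.06,0,0],0,0.4]
    - [[-0.05,0,0],0,0.4]
    - [[0,0,0],0,0.4]

```text
time: 16.25
tool_pos: [0.5811, -0.34, 0.2729]
tool_rot: [-3.14, -0.0, 1.74]
contact_force: [-0.9, 0.2, -0.7]
opening: 0.0367
grip_force: 0.0
```

Run:
```python
from h import *
s=robot.read_camera("scene");c=robot.read_camera("top")
f=lambda c,a,b,p,q:cv2.resize(cv2.cvtColor(c["pixels"],cv2.COLOR_RGB2BGR)[a:b,p:q],(800,300),interpolation=cv2.INTER_CUBIC)
cv2.imwrite("pics/fin.png",np.vstack([f(c,125,260,150,510),f(s,130,255,160,493)]))
for k in(s,c):
  for o,z in(("tissue_box",0),("teal_basket",0),("box_top",.128),("basket_top",.066),("glass_jar",0),("food_cup",0),("scrub_brush",0)):
    print(o,[(atz(k,d["at"],z),round(d["p"],2)) for d in robot.tip_of(k,o)[:2]])
```

```text
tissue_box [(array([0.728, 0.611, 0.   ]), 0.97)]
teal_basket [(array([ 0.579, -0.142,  0.   ]), 0.63)]
box_top [(array([0.553, 0.404, 0.128]), 0.95), (array([0.399, 0.601, 0.128]), 0.7)]
basket_top [(array([ 0.526, -0.118,  0.066]), 0.41)]
glass_jar [(array([0.604, 0.084, 0.   ]), 0.59)]
food_cup [(array([0.482, 0.104, 0.   ]), 0.59)]
scrub_brush [(array([ 0.642, -0.434,  0.   ]), 0.55)]
tissue_box [(array([0.537, 0.41 , 0.   ]), 0.94), (array([0.639, 0.648, 0.   ]), 0.6)]
teal_basket []
box_top [(array([0.494, 0.548, 0.128]), 0.92), (array([0.55 , 0.404, 0.128]), 0.68)]
basket_top []
glass_jar [(array([0.59 , 0.085, 0.   ]), 0.84)]
food_cup [(array([0.484, 0.094, 0.   ]), 0.6)]
scrub_brush []
```

View pics/fin.png

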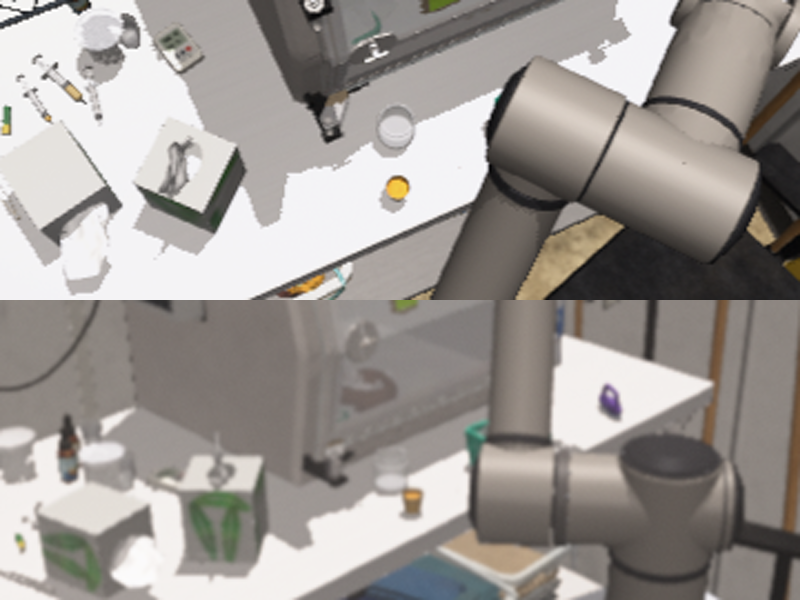

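The basket is hidden by the arm (its edge shows at (480,440) in the lower view), so I'll move the arm aside to check it.

>>> carry_out:
  commands:
    - [[0.0555,-0.007,0],0,0.4]
    - [[0.0555,-0.007,0],0,0.4]
    - [[0.0555,-0.007,0],0,0.4]
    - [[0.0555,-0.007,0],0,0.4]
    - [[0.0555,-0.007,0],0,0.4]
    - [[0.0555,-0.007,0],0,0.4]
    - [[0.0555,-0.007,0],0,0.4]
    - [[0.0555,-0.007,0],0,0.4]
    - [[0.0555,-0.007,0],0,0.4]
    - [[0.0555,-0.007,0],0,0.4]
    - [[0.0555,-0.007,0],0,0.4]
    - [[0,0,0],0,0.4]
    - [[0,0,0],0,0.4]

```text
time: 18.68
tool_pos: [0.4006, 0.2514, 0.2745]
tool_rot: [3.141, 0.0, 1.745]
contact_force: [0.7, -0.5, 0.6]
opening: 0.0371
grip_force: 0.0
```

Run:
```python
from h import *
s=robot.read_camera("scene");c=robot.read_camera("top")
f=lambda c,a,b,p,q:cv2.resize(cv2.cvtColor(c["pixels"],cv2.COLOR_RGB2BGR)[a:b,p:q],(800,300),interpolation=cv2.INTER_CUBIC)
cv2.imwrite("pics/fin2.png",np.vstack([f(c,125,230,270,510),f(s,130,225,270,493)]))
for k in(s,c):
  for o,z in(("teal_basket",0),("basket_top",.066),("glass_jar",0),("food_cup",0),("scrub_brush",0)):
    print(o,[(atz(k,d["at"],z),round(d["p"],2)) for d in robot.tip_of(k,o)[:2]])
```

```text
teal_basket [(array([ 0.571, -0.145,  0.   ]), 0.59)]
basket_top []
glass_jar [(array([0.575, 0.099, 0.   ]), 0.67)]
food_cup [(array([0.498, 0.097, 0.   ]), 0.68)]
scrub_brush [(array([ 0.623, -0.403,  0.   ]), 0.55)]
teal_basket [(array([ 0.544, -0.126,  0.   ]), 0.97)]
basket_top [(array([ 0.545, -0.135,  0.066]), 0.83)]
glass_jar [(array([0.584, 0.088, 0.   ]), 0.73), (array([0.535, 0.41 , 0.   ]), 0.32)]
food_cup [(array([0.503, 0.098, 0.   ]), 0.57), (array([0.585, 0.42 , 0.   ]), 0.16)]
scrub_brush [(array([0.591, 0.415, 0.   ]), 0.69), (array([ 0.65 , -0.441,  0.   ]), 0.48)]
```

View pics/fin2.png

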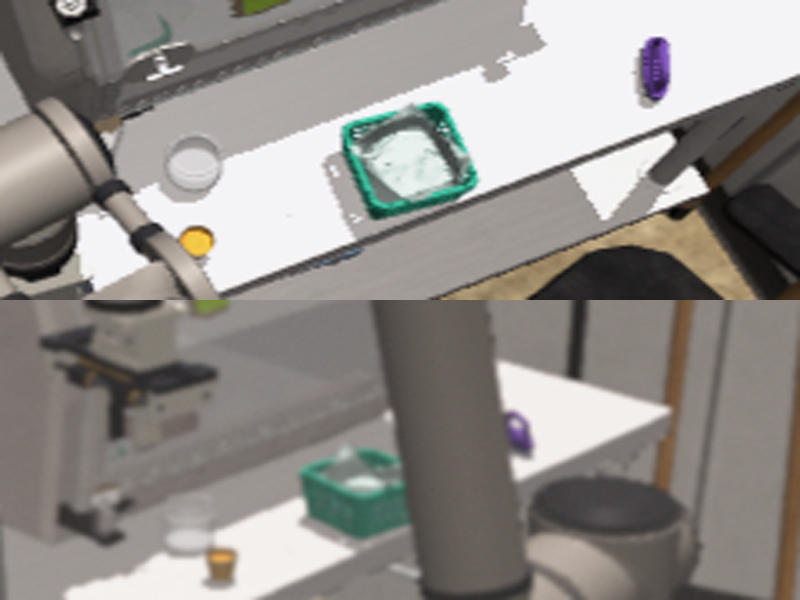

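The basket stands upright at (410,160) in the upper view. The jar, cup and brush are where they started, and the hand is clear.

```bash
python3 -c "
from cell import robot
print(robot.hand_in())"
```

```text
the job is handed in; nothing more can be done
None
```

I stood the tissue box and the teal basket upright by fingertip pushing only and handed the job in at about 19 s; the cameras showed both standing, the jar, cup and brush unmoved, and the hand clear, though the hand-in returned no verdict.

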